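Park the rod stands in their trays

ROBOT

A 6-joint arm with a two-finger parallel gripper is mounted at the origin on a cart in front of the work surface, level with it; the furniture and walls round the work are solid. World frame = base frame: x ahead of the robot, y to its left, z up, the work surface at z = 0. Lengths are in m, angles in degrees, forces in N, time in s.
With the tool pointing down it reaches from about 0.35 to 0.925 m from the base axis. Payload 6.4 kg.
Tool frame: the origin (TCP) lies on the mounting face of the last link; the fingertips stand 173 mm ahead of it and the grasp point (between the pads) lies 155 mm ahead of it; z points along the fingers, y is the line along which they close (so a half turn about z gives the same grasp; the last joint's range is limited). The gripper opens to 85 mm and grips with 20 to 120 N. Pads are 22 mm wide; open, the fingers measure 114 mm over their backs; the gripper's body (76 mm by 85 mm) begins 54 mm behind the grasp point. The pads swing forward as they close: fully open they stand 13 mm farther back than shut.
Start: joints at [-80.907, 14.043, 89.255, -0, 76.702, -9.975], TCP at [0.212, -0.614, 0.405] pointing down, gripper open.
Joint ranges: [-179.41, 179.41], [-58.25, 129.5], [7.25, 145.43], [-54.29, 234.29], [11.92, 165.04], [-157.13, 157.13]. Speed limits (degrees/s): [147.25, 147.25, 180, 180, 180, 180].

INTERFACE

Orientations are given as [roll, pitch, yaw] about the fixed x, y, z axes, in that order (R = Rz(yaw) Ry(pitch) Rx(roll)).
In Python, from station import r, capture, get_calibration, job_done gives the robot as it stands.
- The arm moves only by the shell command python3 -m handwheel 'ROWS' [FORCE]. ROWS is JSON, a list of rows, each an object with "slide": the shift along the world's x, y, z in cm, a list of three; "turn": the turn about the world's z in degrees; "gripper": the closure, from -1 (fully open) to 1 (shut). In form: [{"slide": [tx, ty, tz], "turn": turn, "gripper": gripper}, ...]. A call has exactly 8 rows; each row shifts and turns the commanded pose from where the row before left it; what a row does not reach is not made up. A row lasts 1/8 s, in which the tool goes at most 62.5 mm and 10.7 degrees, less where a joint would pass 70% of its speed; a pose out of reach is approached as far as the arm can. A call with a gripper value outside its range is refused whole. The fingers move at their own pace and stop on an object; FORCE is the grip in N (left out, the last holds). Time passes only in rows, so rows that do not move let the fingers close, or fill a call up. It gives the time, the measured TCP pose, the force, the opening and the grip force at its end, in the units of the state.
- r.get_state(): the state, without advancing time (a new reading comes with each control period).
- capture(name): name is "side" or "top"; returns (picture, depth): 480x640x3 uint8, red, green, blue; 480x640 float32, m along the optical axis (not along the pixel's ray), 0 where there is no reading.
- get_calibration(name): a dict with "fov_y" (degrees; the focal length in pixels is half the picture's height over the tangent of half this angle, whatever the lens; pixels are square), "cx", "cy" (the principal point, pixels), "rvec" (rotation vector, rad) and "tvec" (3), from world to camera coordinates, as OpenCV has them. Camera axes: x right, y down, z forward; pixel columns grow to the right and rows downward; lengths in m; the calibration is good to about 2 mm. A picture is of the moment at which its call begins. get_calibration takes no time and is no camera call.
- job_done(): hands the job in; it is judged then, once.
The state is a dict: "time": time; "joints": joint angles; "qd": joint speeds; "tau": joint torques, N m; "eef_pos": TCP position; "orientation": TCP orientation; "wrist_force": force on the tool from outside, world axes, zero at the start; "moment": the same for the moment, N m; "width": opening from 0.0 (shut) to 1.0 (fully open); "grasp_force": force on a finger pad.
Only numpy, scipy, OpenCV 4.12 (cv2) and the standard library are available. Lean on these libraries where they do the work, as an engineer would, in place of code of your own. Each camera call takes 0.05 s, during which the arm holds its last target. There are 200 camera calls.

TASK

Park the rod stands: pick out the three weighted stands (a square block with a thin upright rod that carries a black ball or a white tip) that stand among the wooden trays, and set each one upright in the shallow tray made for its base, smallest block in the smallest tray, middle in the middle, largest in the largest, flat on the tray's floor inside the rim. Do not knock a stand over, and leave the amber jar and the cork pad that stand among them where they are; the stand far off by the red basket is not meant.

Things in the scene. Friction and masses are not known exactly. Their poses are not given: they have to be found in the camera images.
- stand_short: the stand with the smallest base: a black block 49 x 54 mm (x, y), 34 mm high, a thin rod and a black ball 38 mm across, its centre 83 mm above the bench; 110 mm high in all, about 0.35 kg, loose. Grip it round the ball. Origin: centre of the base's underside, z up along the rod, x and y along the base's sides. All stands start on the bench, none in a tray
- stand_middle: the stand with the middle-sized base: a grey block 63 x 68 mm (x, y), 66 mm high, then a thin rod, then a black ball 38 mm across whose centre is 128 mm above the bench, a small stub over it; 155 mm high in all, about 0.35 kg, loose. Grip it round the ball. Origin and axes as for the short stand
- stand_tall: the stand with the largest base: a grey block 70 x 77 mm (x, y), 55 mm high, then a rod 7 mm thick, then a white cylindrical tip 21 mm across that reaches from 163 to 186 mm above the bench; about 0.35 kg, loose. Grip it round the white tip. Origin and axes as for the short stand
- tray_small: the smallest of three square wooden trays with grey felt floors, fixed to the bench: 72 x 72 mm inside, 80 x 80 mm outside; floor 4 mm above the bench, top of the rim 12 mm above the bench. For the short stand. Origin: centre of its underside, z up, x and y along its sides; the stand fits at any quarter turn
- tray_medium: the middle-sized tray, made likewise: 86 x 86 mm inside, 94 x 94 mm outside; floor at 4 mm, rim at 12 mm. For the middle stand. Origin and axes as for the small tray
- tray_large: the largest tray, made likewise: 100 x 100 mm inside, 108 x 108 mm outside; floor at 4 mm, rim at 12 mm. For the tall stand. Origin and axes as for the small tray
- jar: bystander among the things: an amber jar with a black screw lid, 58 mm across, 70 mm high, loose; leave it alone. Origin: centre of its underside. (Not meant, all fixed at the back or far right: a second jar and cork pad, a wooden-handled pick 231 mm high at x about 0.82, and a white-tipped stand by the red basket)
- cork_pad: bystander among the things: a brown cork block 64 x 73 mm, 24 mm high, loose; leave it alone. Origin: centre of its underside
Mind the look-alikes: they are no part of the job. What is shaped like the stand_tall but yellow is not meant.

How it is judged:
By the outcome, as a careful person would: the job done as asked, in the order asked, and still so for the second after the job is handed in, with the robot touching nothing.
It also fails if it takes over 104 s, if anything falls off the work surface, if the arm or the gripper's body presses on something with over 40 N, if the wrist force passes 120 N, or if a joint passes its speed limit or range.

## Working session

There is one attempt and no reset: what is moved stays moved. The work goes in short steps, Python scripts to look and compute and a shell command to move; the robot and the scene stay as the last step left them, time stands still between calls to the robot, and variables do not carry over. Pictures are saved under pics/ and viewed, at most 14 in all, crops included, and the job is handed in when it is done.

```bash
mkdir -p pics; ls; cat > h.py <<'E'
import numpy as np, cv2
from station import r, capture, get_calibration, job_done
def cam(n):
    c=get_calibration(n); f=240/np.tan(np.radians(c['fov_y'])/2)
    R=cv2.Rodrigues(np.array(c['rvec'],float))[0]; t=np.array(c['tvec'],float).ravel()
    return f,c['cx'],c['cy'],R,t
def ray(n,u,v,z):
    f,cx,cy,R,t=cam(n); o=-R.T@t; d=R.T@np.array([(u-cx)/f,(v-cy)/f,1]); return o+d*(z-o[2])/d[2]
def cloud(n,D):
    f,cx,cy,R,t=cam(n); v,u=np.mgrid[:480,:640]; P=np.stack([(u-cx)/f*D,(v-cy)/f*D,D],-1); return (P-t)@R
def proj(n,p):
    f,cx,cy,R,t=cam(n); q=R@np.array(p,float)+t; return q[0]/q[2]*f+cx,q[1]/q[2]*f+cy
E
python3 - <<'E'
from h import *
for n in('side','top'):
    I,D=capture(n); cv2.imwrite(f'pics/{n}0.png',I[:,:,::-1]); np.savez(f'{n}0',I=I,D=D)
    f,cx,cy,R,t=cam(n); print(n,get_calibration(n),-R.T@t)
s=r.get_state();print(s)
E
```

```text
pics
side {'fov_y': 42.658942642375855, 'cx': 310.05988312011436, 'cy': 231.34513239047953, 'rvec': array([ 2.30695139,  0.62798554, -0.23709881]), 'tvec': array([-0.51110768, -0.15534437,  1.39167811])} [ 0.973535   -0.67688892  0.90342785]
top {'fov_y': 57.31788268032623, 'cx': 317.14638951217717, 'cy': 241.4712274247189, 'rvec': array([ 2.17549068, -2.13063903,  0.07469237]), 'tvec': array([0.0503934 , 0.60798617, 0.85058142])} [0.51701679 0.03307207 0.90954676]
{'time': 0.1, 'joints': array([-8.09061456e+01,  1.40810543e+01,  8.93197742e+01,  4.80289448e-04,
        7.67009444e+01, -9.97531425e+00]), 'qd': array([-0.01011048, -0.14247183, -0.25261382,  0.01033749, -0.1195171 ,
        0.06438358]), 'tau': array([-2.16293415e-04, -4.30672002e+01, -3.27128398e+01, -1.05899603e-04,
        2.83811940e-03,  8.38370909e-06]), 'eef_pos': array([ 0.2123327 , -0.61412119,  0.40366244]), 'orientation': array([-1.79899847e+02, -1.80896258e-02,  1.90690419e+01]), 'wrist_force': array([-0.88407521, -0.22719432,  0.14301721]), 'moment': array([-0.02911537,  0.00783104, -0.00301388]), 'grasp_force': 0.0, 'width': 1.0018563329467007}
```

View pics/side0.png

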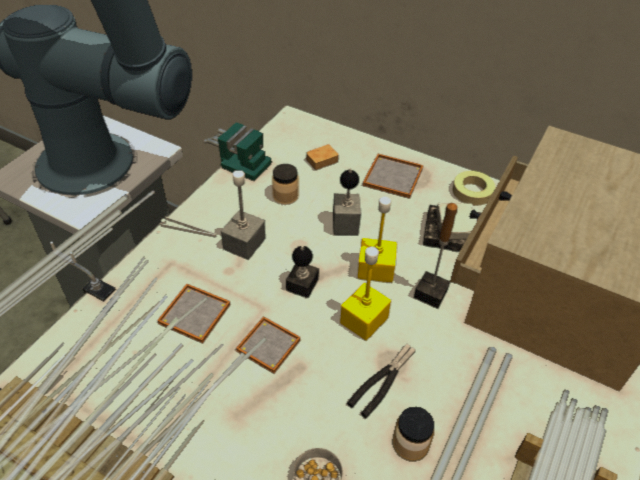

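View pics/top0.png

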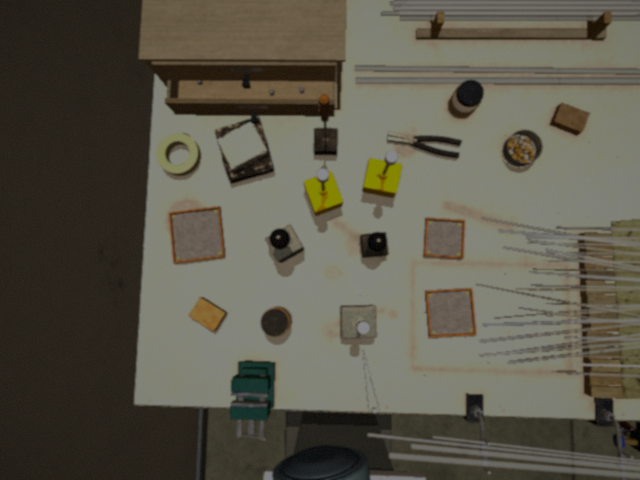

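Top view: the large tray is at (197,235), small at (444,238) and medium at (450,313). The middle stand's ball is at (280,239), the short stand's at (377,243), and the tall stand's tip at (363,327). The cork pad (207,314) and jar (276,321) are bystanders. In the side view the same stands sit at (349,178), (303,255) and (239,180).

```bash
cat > m.py <<'E'
from h import *
z=np.load('top0.npz');I=z['I'];D=z['D'];C=cloud('top',D);zs=np.load('side0.npz');Cs=cloud('side',zs['D'])
hsv=cv2.cvtColor(I,cv2.COLOR_RGB2HSV)
print('bench z',[C[v,u].round(3) for u,v in((330,290),(240,280),(400,290))],[Cs[v,u].round(3) for u,v in((300,210),(320,340))])
# trays: orange rims
m=cv2.inRange(hsv,(4,90,60),(16,255,230))
for c in cv2.findContours(m,cv2.RETR_EXTERNAL,cv2.CHAIN_APPROX_NONE)[0]:
    if cv2.contourArea(c)<700: continue
    p=np.array([ray('top',u,v,.012)[:2] for u,v in c[:,0]]); (x,y),wh,a=cv2.minAreaRect((p*1000).astype(np.float32)); print('tray',round(x),round(y),np.round(wh),round(a,1))
# blocks: points by height band near
for n,P in(('top',C),('side',Cs)):
  for nm,(u,v),hb,hh in(('mid',(286,243),.066,(.109,.155)),('short',(374,245),.034,(.064,.11)),('tall',(358,322),.055,(.163,.186)),('jar',(276,322),.07,(.06,.08)),('cork',(207,314),.024,(.018,.03))):
    g=ray('top',u,v,hb); near=np.hypot(P[...,0]-g[0],P[...,1]-g[1])<.065
    b=P[near&(abs(P[...,2]-hb)<.006)]; h=P[near&(P[...,2]>hh[0])&(P[...,2]<hh[1]+.01)]
    if len(b)>8:
      (x,y),wh,a=cv2.minAreaRect((b[:,:2]*1000).astype(np.float32)); print(n,nm,'block',round(x),round(y),np.round(wh),round(a,1),len(b), 'head',np.round((h.min(0)+h.max(0))/2*1000) if len(h) else '', np.round(h.max(0)*1000) if len(h) else '',len(h))
# rods height near right
for n,P in(('top',C),('side',Cs)):
  for y0 in(-.25,-.3,-.35,-.4,-.45,-.5):
    s=P[(P[...,1]<y0)&(P[...,1]>y0-.05)&(P[...,0]>.2)&(P[...,0]<.62)&(P[...,2]>.02)]; print(n,y0,len(s),np.round(np.percentile(s,[1,50,99],axis=0)[:,[0,2]].T,3).tolist() if len(s) else '')
E
python3 m.py
```

```text
bench z [array([ 0.51 ,  0.035, -0.001]), array([0.527, 0.222, 0.003]), array([ 0.513, -0.108, -0.001])] [array([0.499, 0.117, 0.002]), array([ 0.694, -0.142,  0.   ])]
tray 471 -206 [94. 94.] 4.6
tray 621 -195 [80. 81.] 87.8
tray 619 316 [110. 110.] 8.6
top mid block 600 127 [52. 58.] 31.4 475 head [602. 126. 140.] [620. 144. 155.] 347
top short block 604 -52 [47. 52.] 6.7 292 head [603. -52.  96.] [621. -34. 112.] 318
top tall block 451 -21 [61. 68.] 1.5 957 head [452. -20. 177.] [463. -10. 188.] 145
top jar block 448 139 [49. 51.] 46.2 592 head [447. 139.  68.] [473. 165.  75.] 599
top cork block 457 283 [62. 45.] 59.7 699 head [457. 282.  23.] [490. 318.  29.] 699
side mid block 603 125 [52. 64.] 30.7 502 head [603. 123. 134.] [621. 139. 154.] 319
side short block 606 -53 [47. 55.] 7.7 477 head [606. -55.  91.] [625. -38. 111.] 356
side tall block 454 -22 [63. 70.] 3.0 763 head [455. -22. 175.] [466. -11. 187.] 166
side jar block 448 139 [51. 55.] 71.1 368 head [450. 139.  68.] [477. 167.  76.] 410
side cork block 460 280 [63. 49.] 57.5 389 head [461. 280.  23.] [494. 318.  28.] 389
top -0.25 1227 [[0.201, 0.255, 0.596], [0.024, 0.068, 0.147]]
top -0.3 1500 [[0.201, 0.426, 0.617], [0.059, 0.09, 0.147]]
top -0.35 1989 [[0.201, 0.464, 0.62], [0.059, 0.091, 0.147]]
top -0.4 2451 [[0.201, 0.468, 0.618], [0.059, 0.09, 0.148]]
top -0.45 4267 [[0.205, 0.464, 0.616], [0.022, 0.065, 0.147]]
top -0.5 3907 [[0.206, 0.44, 0.617], [0.026, 0.048, 0.108]]
side -0.25 1246 [[0.202, 0.266, 0.597], [0.022, 0.068, 0.146]]
side -0.3 1576 [[0.201, 0.437, 0.613], [0.058, 0.095, 0.146]]
side -0.35 2301 [[0.202, 0.486, 0.611], [0.058, 0.098, 0.147]]
side -0.4 2681 [[0.369, 0.526, 0.62], [0.071, 0.102, 0.148]]
side -0.45 5239 [[0.325, 0.496, 0.618], [0.029, 0.078, 0.147]]
side -0.5 4806 [[0.348, 0.479, 0.607], [0.03, 0.083, 0.148]]
```

Both views agree within about 3 mm and the heights and sizes match the figures given. I'll check the yellow stands and the rod ends as obstacles, and start the arm on a high transit.

```bash
cat >> m.py <<'E'
print('---')
for (u,v) in((323,195),(383,178),(326,140)):
    g=ray('top',u,v,.055); near=np.hypot(C[...,0]-g[0],C[...,1]-g[1])<.05
    b=C[near&(C[...,2]>.03)&(C[...,2]<.07)]; h=C[near&(C[...,2]>.14)]
    print('look-alike',np.percentile(b,[2,98],axis=0).round(3).tolist(),'head',np.percentile(h,[2,98],axis=0).round(3).tolist() if len(h) else '')
for n,P in(('top',C),('side',Cs)):
  for x0 in(.4,.45,.5,.55,.6,.65):
    s=P[(P[...,0]>x0)&(P[...,0]<x0+.05)&(P[...,2]>.02)&(P[...,1]<-.15)&(P[...,1]>-.4)]; print(n,x0,s[np.argsort(-s[:,1])[:400:60]].round(3)[:,1:].tolist())
E
python3 m.py | sed -n '/---/,$p'
python3 -m handwheel '[{"slide":[0,0,5],"turn":0,"gripper":-1},{"slide":[2,3,0],"turn":8,"gripper":-1},{"slide":[3,4,0],"turn":10,"gripper":-1},{"slide":[3,4,0],"turn":10,"gripper":-1},{"slide":[3,4,0],"turn":10,"gripper":-1},{"slide":[3,4,0],"turn":10,"gripper":-1},{"slide":[3,4,0],"turn":10,"gripper":-1},{"slide":[3,4,0],"turn":10,"gripper":-1}]' 40
```

```text
---
look-alike [[0.667, 0.018, 0.037], [0.736, 0.087, 0.066]] head [[0.696, 0.042, 0.167], [0.714, 0.061, 0.189]]
look-alike [[0.706, -0.099, 0.036], [0.77, -0.03, 0.065]] head [[0.728, -0.073, 0.166], [0.747, -0.055, 0.188]]
look-alike [[0.796, 0.027, 0.03], [0.843, 0.074, 0.055]] head [[0.81, 0.042, 0.147], [0.826, 0.059, 0.232]]
top 0.4 [[-0.225, 0.124], [-0.242, 0.143], [-0.258, 0.101], [-0.272, 0.104], [-0.287, 0.145], [-0.299, 0.104], [-0.311, 0.1]]
top 0.45 [[-0.246, 0.086], [-0.271, 0.086], [-0.291, 0.085], [-0.304, 0.114], [-0.317, 0.084], [-0.331, 0.112], [-0.344, 0.14]]
top 0.5 [[-0.228, 0.105], [-0.274, 0.106], [-0.306, 0.109], [-0.326, 0.108], [-0.341, 0.116], [-0.352, 0.113], [-0.362, 0.072]]
top 0.55 [[-0.281, 0.096], [-0.315, 0.099], [-0.338, 0.096], [-0.351, 0.113], [-0.362, 0.131], [-0.373, 0.13], [-0.381, 0.133]]
top 0.6 [[-0.241, 0.102], [-0.276, 0.086], [-0.294, 0.088], [-0.31, 0.089], [-0.327, 0.099], [-0.337, 0.102], [-0.344, 0.093]]
top 0.65 [[-0.243, 0.098]]
side 0.4 [[-0.226, 0.127], [-0.242, 0.103], [-0.253, 0.129], [-0.265, 0.1], [-0.276, 0.144], [-0.286, 0.125], [-0.297, 0.14]]
side 0.45 [[-0.246, 0.085], [-0.29, 0.137], [-0.305, 0.084], [-0.318, 0.138], [-0.332, 0.138], [-0.344, 0.14], [-0.356, 0.115]]
side 0.5 [[-0.228, 0.106], [-0.261, 0.109], [-0.292, 0.122], [-0.311, 0.123], [-0.332, 0.121], [-0.346, 0.109], [-0.357, 0.123]]
side 0.55 [[-0.28, 0.093], [-0.313, 0.097], [-0.329, 0.116], [-0.341, 0.094], [-0.35, 0.099], [-0.357, 0.075], [-0.364, 0.073]]
side 0.6 [[-0.246, 0.103], [-0.275, 0.102], [-0.287, 0.1], [-0.302, 0.105], [-0.316, 0.1], [-0.331, 0.102], [-0.34, 0.099]]
side 0.65 [[-0.242, 0.104]]
time: 1.1
eef_pos: [0.413, -0.3428, 0.4543]
orientation: [-180.0, -0.0, 87.4]
wrist_force: [0.3, 0.3, -0.4]
width: 1.001
grasp_force: 0.0
```

```bash
python3 -m handwheel '[{"slide":[4,5,0],"turn":5,"gripper":-1},{"slide":[4,5,0],"turn":4.6,"gripper":-1},{"slide":[3,5,0],"turn":0,"gripper":-1},{"slide":[3,5,0],"turn":0,"gripper":-1},{"slide":[3,5,0],"turn":0,"gripper":-1},{"slide":[2.2,4,-2],"turn":0,"gripper":-1},{"slide":[0,0,-3],"turn":0,"gripper":-1},{"slide":[0,0,0],"turn":0,"gripper":-1}]'
python3 -m handwheel '[{"slide":[0,0,-3],"turn":0,"gripper":-1},{"slide":[0,0,-3],"turn":0,"gripper":-1},{"slide":[0,0,-3],"turn":0,"gripper":-1},{"slide":[0,0,0],"turn":0,"gripper":-1},{"slide":[0,0,0],"turn":0,"gripper":-1},{"slide":[0,0,0],"turn":0,"gripper":-1},{"slide":[0,0,0],"turn":0,"gripper":-1},{"slide":[0,0,0],"turn":0,"gripper":-1}]'
python3 - <<'E'
from h import *
I,D=capture('side'); cv2.imwrite('pics/s1.png',cv2.resize(I[120:360,180:500,::-1],(640,480)))
E
```

```text
time: 2.1
eef_pos: [0.6018, -0.056, 0.4013]
orientation: [-179.6, -0.1, 96.7]
wrist_force: [0.5, 0.3, 0.1]
width: 1.002
grasp_force: 0.0
time: 3.1
eef_pos: [0.6025, -0.0567, 0.3153]
orientation: [180.0, 0.0, 96.7]
wrist_force: [-0.1, 0.3, -0.5]
width: 1.0
grasp_force: 0.0
```

View pics/s1.png

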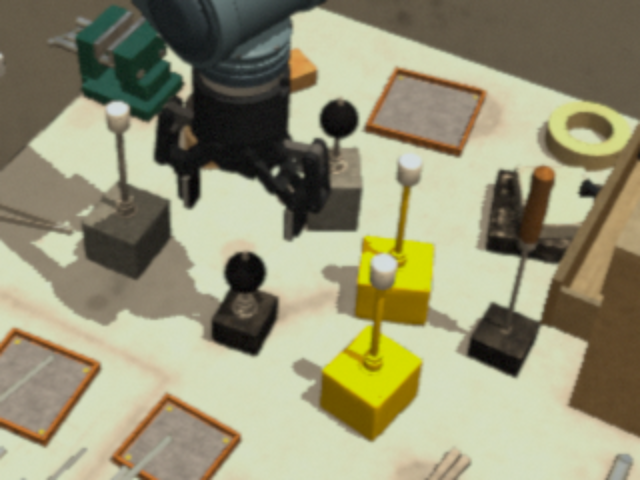

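The open fingers straddle the ball of the short stand (crop (244,272)) in line, clear of both yellow stands. I'll go down and close.

```bash
python3 -m handwheel '[{"slide":[0.2,0.3,-2],"turn":0,"gripper":-1},{"slide":[0,0,-2],"turn":0,"gripper":-1},{"slide":[0,0,-2],"turn":0,"gripper":-1},{"slide":[0,0,-1.9],"turn":0,"gripper":-1},{"slide":[0,0,0],"turn":0,"gripper":-1},{"slide":[0,0,0],"turn":0,"gripper":-0.4},{"slide":[0,0,0],"turn":0,"gripper":-0.1},{"slide":[0,0,0],"turn":0,"gripper":0.1}]' 40
python3 -m handwheel '[{"slide":[0,0,0],"turn":0,"gripper":0.3},{"slide":[0,0,0],"turn":0,"gripper":0.6},{"slide":[0,0,0],"turn":0,"gripper":1},{"slide":[0,0,0],"turn":0,"gripper":1},{"slide":[0,0,0],"turn":0,"gripper":1},{"slide":[0,0,0],"turn":0,"gripper":1},{"slide":[0,0,0],"turn":0,"gripper":1},{"slide":[0,0,0],"turn":0,"gripper":1}]' 40
```

```text
time: 4.15
eef_pos: [0.6047, -0.0538, 0.2366]
orientation: [179.9, 0.0, 96.7]
wrist_force: [-0.9, -0.8, -0.4]
width: 0.449
grasp_force: 0.0
time: 5.15
eef_pos: [0.6047, -0.0538, 0.2368]
orientation: [180.0, 0.0, 96.7]
wrist_force: [-3.1, 0.7, 6.1]
width: 0.411
grasp_force: 39.7
```

```bash
python3 -m handwheel '[{"slide":[0,0,0.3],"turn":0,"gripper":1},{"slide":[0,0,0.7],"turn":0,"gripper":1},{"slide":[0,0,1],"turn":0,"gripper":1},{"slide":[0,0,1],"turn":0,"gripper":1},{"slide":[0,0,1],"turn":0,"gripper":1},{"slide":[0,0,1],"turn":0,"gripper":1},{"slide":[0,0,0],"turn":0,"gripper":1},{"slide":[0,0,0],"turn":0,"gripper":1}]'
python3 - <<'E'
from h import *
I,D=capture('side'); cv2.imwrite('pics/s2.png',cv2.resize(I[140:340,200:460,::-1],(780,600)))
E
```

```text
time: 6.15
eef_pos: [0.6043, -0.0537, 0.2854]
orientation: [-180.0, -0.0, 96.7]
wrist_force: [-0.1, 0.1, -3.5]
width: 0.405
grasp_force: 40.2
```

View pics/s2.png

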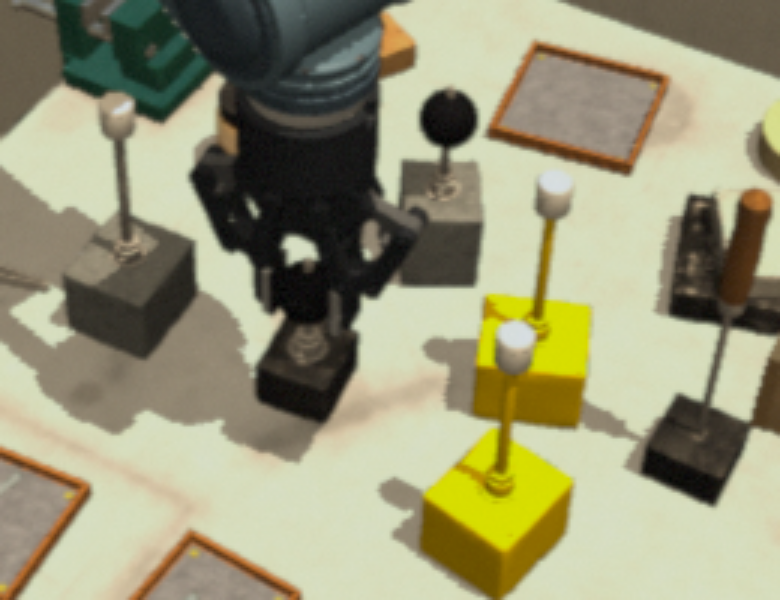

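The stand is held upright at (310,370) in the crop, with its base level and clear of the bench. Now to the small tray.

```bash
python3 -m handwheel '[{"slide":[0,-0.8,0],"turn":-1,"gripper":1},{"slide":[0.2,-1.5,0],"turn":-2,"gripper":1},{"slide":[0.3,-2,0],"turn":-2,"gripper":1},{"slide":[0.3,-2,0],"turn":-2,"gripper":1},{"slide":[0.3,-2,0],"turn":-2,"gripper":1},{"slide":[0.3,-2,0],"turn":0,"gripper":1},{"slide":[0.3,-2,0],"turn":0,"gripper":1},{"slide":[0,-1.5,0],"turn":0,"gripper":1}]'
python3 -m handwheel '[{"slide":[0,0,0],"turn":0,"gripper":1},{"slide":[0,0,-1],"turn":0,"gripper":1},{"slide":[0,0,-1],"turn":0,"gripper":1},{"slide":[0,0,-0.5],"turn":0,"gripper":1},{"slide":[0,0,0],"turn":0,"gripper":1},{"slide":[0,0,0],"turn":0,"gripper":1},{"slide":[0,0,0],"turn":0,"gripper":1},{"slide":[0,0,0],"turn":0,"gripper":1}]'
python3 - <<'E'
from h import *
a=[]
for n,(x,y,w,h) in(('side',(190,250,160,150)),('top',(380,170,160,150))):
    I,D=capture(n); a.append(cv2.resize(I[y:y+h,x:x+w,::-1],(400,375)))
cv2.imwrite('pics/s3.png',np.hstack(a))
E
```

```text
time: 7.2
eef_pos: [0.6216, -0.1932, 0.2857]
orientation: [180.0, 0.0, 87.6]
wrist_force: [0.8, 1.0, -3.3]
width: 0.403
grasp_force: 40.2
time: 8.2
eef_pos: [0.6215, -0.1918, 0.2611]
orientation: [180.0, 0.0, 87.7]
wrist_force: [-0.6, -0.3, -3.0]
width: 0.403
grasp_force: 40.3
```

View pics/s3.png

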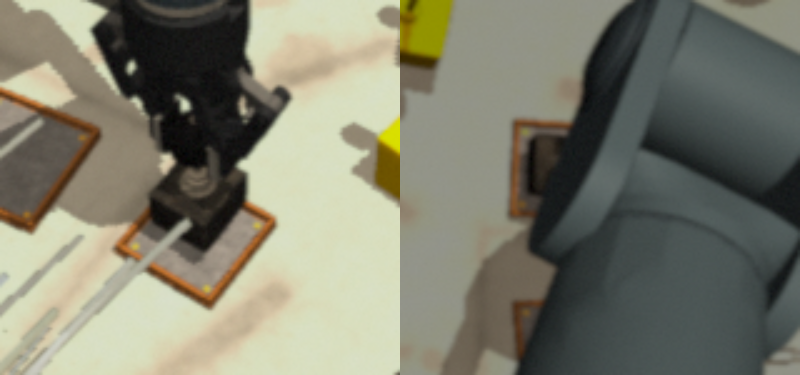

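The block is square over the small tray and inside the rim in both views. I'll lower it to the floor.

```bash
python3 -m handwheel '[{"slide":[0,0,-0.6],"turn":0,"gripper":1},{"slide":[0,0,-0.6],"turn":0,"gripper":1},{"slide":[0,0,-0.5],"turn":0,"gripper":1},{"slide":[0,0,-0.2],"turn":0,"gripper":1},{"slide":[0,0,-0.1],"turn":0,"gripper":1},{"slide":[0,0,0],"turn":0,"gripper":1},{"slide":[0,0,0],"turn":0,"gripper":1},{"slide":[0,0,0],"turn":0,"gripper":1}]'
```

```text
time: 9.3
eef_pos: [0.6215, -0.1918, 0.2408]
orientation: [180.0, 0.0, 87.7]
wrist_force: [-0.3, 0.2, -2.9]
width: 0.403
grasp_force: 40.3
```

```bash
python3 -m handwheel '[{"slide":[0,0,-0.1],"turn":0,"gripper":1},{"slide":[0,0,0],"turn":0,"gripper":1},{"slide":[0,0,0],"turn":0,"gripper":1},{"slide":[0,0,0],"turn":0,"gripper":1},{"slide":[0,0,0],"turn":0,"gripper":1},{"slide":[0,0,0],"turn":0,"gripper":1},{"slide":[0,0,0],"turn":0,"gripper":1},{"slide":[0,0,0],"turn":0,"gripper":1}]'
```

```text
time: 10.3
eef_pos: [0.6217, -0.1919, 0.2408]
orientation: [180.0, 0.0, 87.7]
wrist_force: [-2.1, 0.2, 5.6]
width: 0.404
grasp_force: 40.9
```

Touchdown: the wrist force went from -2.9 to +5.6 N. Release and rise.

```bash
python3 -m handwheel '[{"slide":[0,0,0],"turn":0,"gripper":0.1},{"slide":[0,0,0],"turn":0,"gripper":0},{"slide":[0,0,0],"turn":0,"gripper":-0.3},{"slide":[0,0,0],"turn":0,"gripper":-0.6},{"slide":[0,0,0],"turn":0,"gripper":-0.8},{"slide":[0,0,0],"turn":0,"gripper":-0.8},{"slide":[0,0,0],"turn":0,"gripper":-0.8},{"slide":[0,0,0],"turn":0,"gripper":-0.8}]'
python3 -m handwheel '[{"slide":[0,0,1],"turn":0,"gripper":-0.8},{"slide":[0,0,2],"turn":0,"gripper":-0.8},{"slide":[0,0,3],"turn":0,"gripper":-1},{"slide":[0,0,4],"turn":0,"gripper":-1},{"slide":[0,0,4],"turn":5,"gripper":-1},{"slide":[0,2,2],"turn":8,"gripper":-1},{"slide":[0,4,0],"turn":10,"gripper":-1},{"slide":[-0.3,4,0],"turn":10,"gripper":-1}]'
python3 -m handwheel '[{"slide":[-0.3,5,0],"turn":0,"gripper":-1},{"slide":[-0.3,5,0],"turn":0,"gripper":-1},{"slide":[-0.3,5,0],"turn":0,"gripper":-1},{"slide":[-0.3,4,0],"turn":0,"gripper":-1},{"slide":[-0.3,2.6,0],"turn":0,"gripper":-1},{"slide":[0,0,0],"turn":0,"gripper":-1},{"slide":[0,0,0],"turn":0,"gripper":-1},{"slide":[0,0,0],"turn":0,"gripper":-1}]'
python3 - <<'E'
from h import *
a=[]
for n,(x,y,w,h) in(('side',(190,150,220,250)),('top',(260,150,220,250))):
    I,D=capture(n); np.savez(n+'1',I=I,D=D);a.append(cv2.resize(I[y:y+h,x:x+w,::-1],(400,455)))
cv2.imwrite('pics/s4.png',np.hstack(a))
E
```

```text
time: 11.3
eef_pos: [0.6214, -0.1918, 0.2397]
orientation: [180.0, 0.0, 87.7]
wrist_force: [0.5, 1.0, 0.8]
width: 0.896
grasp_force: 0.0
time: 12.3
eef_pos: [0.6184, -0.0909, 0.4022]
orientation: [179.9, 0.1, 121.0]
wrist_force: [0.2, 0.3, -0.2]
width: 0.997
grasp_force: 0.0
time: 13.3
eef_pos: [0.6036, 0.1232, 0.4001]
orientation: [180.0, 0.0, 120.6]
wrist_force: [-0.4, -0.2, 0.7]
width: 1.001
grasp_force: 0.0
```

View pics/s4.png

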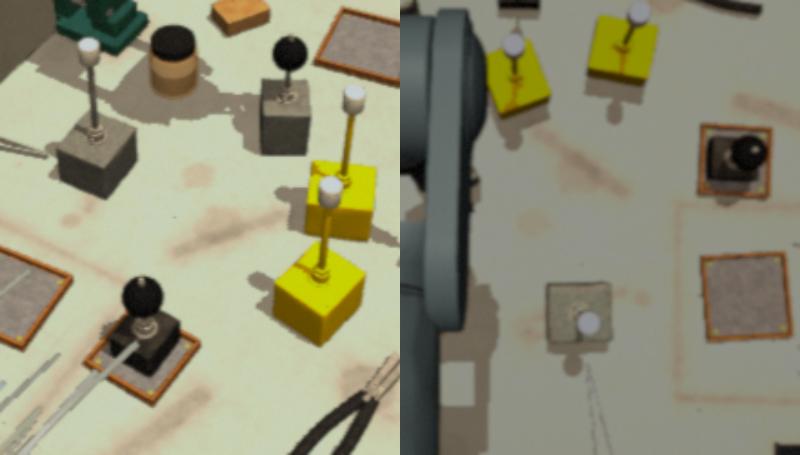

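The short stand stands upright inside the small tray (side crop (145,335), top crop (735,160)). Next is the middle stand.

```bash
python3 -m handwheel '[{"slide":[0,0.1,-3],"turn":0,"gripper":-1},{"slide":[0,0,-3],"turn":0,"gripper":-1},{"slide":[0,0,-2],"turn":0,"gripper":-1},{"slide":[0,0,-2],"turn":0,"gripper":-1},{"slide":[0,0,-1.9],"turn":0,"gripper":-1},{"slide":[0,0,0],"turn":0,"gripper":-1},{"slide":[0,0,0],"turn":0,"gripper":-1},{"slide":[0,0,0],"turn":0,"gripper":-0.4}]'
python3 -m handwheel '[{"slide":[0,0,0],"turn":0,"gripper":-0.1},{"slide":[0,0,0],"turn":0,"gripper":0.1},{"slide":[0,0,0],"turn":0,"gripper":0.3},{"slide":[0,0,0],"turn":0,"gripper":1},{"slide":[0,0,0],"turn":0,"gripper":1},{"slide":[0,0,0],"turn":0,"gripper":1},{"slide":[0,0,0],"turn":0,"gripper":1},{"slide":[0,0,0],"turn":0,"gripper":1}]' 40
python3 -m handwheel '[{"slide":[0,0,0.3],"turn":0,"gripper":1},{"slide":[0,0,0.7],"turn":0,"gripper":1},{"slide":[0,0,1],"turn":0,"gripper":1},{"slide":[0,0,1],"turn":0,"gripper":1},{"slide":[0,0,0],"turn":0,"gripper":1},{"slide":[0,0,0],"turn":0,"gripper":1},{"slide":[0,0,0],"turn":0,"gripper":1},{"slide":[0,0,0],"turn":0,"gripper":1}]'
python3 - <<'E'
from h import *
I,D=capture('side'); cv2.imwrite('pics/s5.png',cv2.resize(I[100:300,220:480,::-1],(780,600)))
# rod points around medium tray from first pictures, both views
for n in('top','side'):
    P=cloud(n,np.load(n+'0.npz')['D']); s=P[(P[...,0]>.38)&(P[...,0]<.57)&(P[...,2]>.02)&(P[...,1]<-.17)&(P[...,1]>-.275)]
    for a in np.arange(.38,.57,.02):
        q=s[(s[:,0]>=a)&(s[:,0]<a+.02)]
        if len(q): q=q[np.argsort(-q[:,1])]; print(n,round(a,2),q[:40:8].round(3).tolist())
E
```

```text
time: 14.4
eef_pos: [0.6039, 0.1253, 0.2819]
orientation: [179.9, 0.1, 120.7]
wrist_force: [-0.0, 0.7, 0.5]
width: 0.818
grasp_force: 0.0
time: 15.4
eef_pos: [0.6036, 0.1253, 0.2814]
orientation: [180.0, 0.0, 120.7]
wrist_force: [-1.3, -1.4, 5.6]
width: 0.409
grasp_force: 39.8
time: 16.4
eef_pos: [0.6033, 0.1253, 0.3103]
orientation: [-180.0, -0.0, 120.7]
wrist_force: [-0.2, -0.7, -3.3]
width: 0.408
grasp_force: 40.1
top 0.4 [[0.407, -0.225, 0.124], [0.408, -0.228, 0.129], [0.408, -0.233, 0.144], [0.409, -0.236, 0.122], [0.41, -0.239, 0.143]]
top 0.42 [[0.428, -0.232, 0.103], [0.427, -0.237, 0.105], [0.429, -0.241, 0.103], [0.427, -0.244, 0.104], [0.427, -0.248, 0.102]]
top 0.44 [[0.454, -0.246, 0.086], [0.454, -0.25, 0.085], [0.457, -0.253, 0.084], [0.457, -0.257, 0.084], [0.456, -0.264, 0.085]]
top 0.46 [[0.468, -0.257, 0.111], [0.468, -0.264, 0.109], [0.472, -0.273, 0.114]]
top 0.5 [[0.52, -0.263, 0.111], [0.518, -0.274, 0.109]]
top 0.52 [[0.528, -0.228, 0.105], [0.528, -0.234, 0.107], [0.526, -0.239, 0.108], [0.525, -0.247, 0.108], [0.523, -0.253, 0.11]]
side 0.4 [[0.409, -0.226, 0.127], [0.408, -0.23, 0.129], [0.41, -0.233, 0.143], [0.412, -0.236, 0.147], [0.411, -0.239, 0.144]]
side 0.42 [[0.427, -0.234, 0.103], [0.431, -0.239, 0.1], [0.43, -0.242, 0.103], [0.43, -0.247, 0.103], [0.431, -0.251, 0.103]]
side 0.44 [[0.457, -0.246, 0.085], [0.459, -0.251, 0.085], [0.459, -0.256, 0.086], [0.457, -0.259, 0.083], [0.458, -0.273, 0.083]]
side 0.46 [[0.471, -0.259, 0.113]]
side 0.5 [[0.52, -0.266, 0.106]]
side 0.52 [[0.529, -0.228, 0.106], [0.528, -0.232, 0.102], [0.528, -0.237, 0.108], [0.526, -0.242, 0.109], [0.526, -0.246, 0.106]]
```

View pics/s5.png

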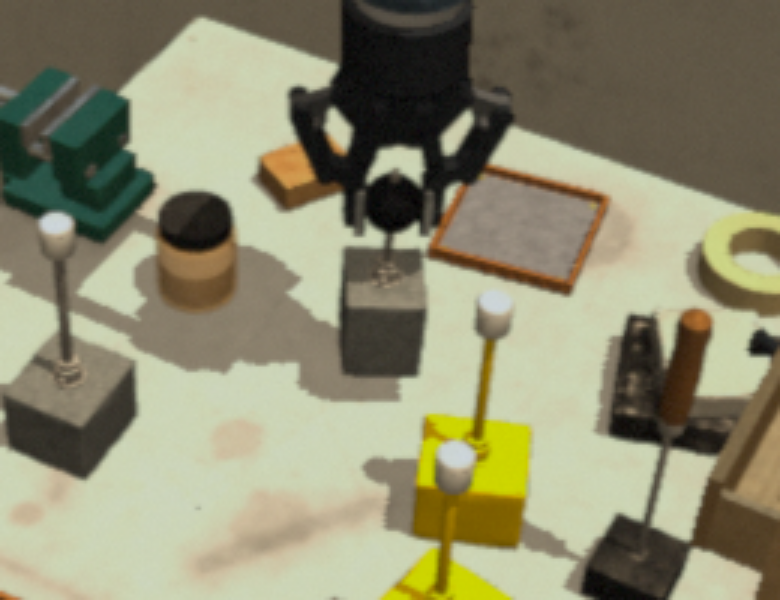

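The middle stand is held upright (crop (385,300)). Rod tips near the medium tray end at y ≤ -0.225, so I'll set it at y = -0.200, about 6 mm off the tray's centre. I'll carry it with the base about 12 cm up, around the tall stand.

```bash
python3 -m handwheel '[{"slide":[0,0,1],"turn":0,"gripper":1},{"slide":[0,0,2],"turn":0,"gripper":1},{"slide":[0,0,2.5],"turn":0,"gripper":1},{"slide":[0,0,2.5],"turn":0,"gripper":1},{"slide":[0,0,1.5],"turn":0,"gripper":1},{"slide":[-0.3,-1.5,0],"turn":0,"gripper":1},{"slide":[-0.5,-2,0],"turn":0,"gripper":1},{"slide":[-0.5,-2,0],"turn":0,"gripper":1}]'
python3 -m handwheel '[{"slide":[-0.5,-2.25,0],"turn":-3,"gripper":1},{"slide":[-0.5,-2.25,0],"turn":-3,"gripper":1},{"slide":[-0.5,-2.25,0],"turn":-3,"gripper":1},{"slide":[-0.5,-2.25,0],"turn":-3,"gripper":1},{"slide":[-1.1,-2,0],"turn":-3,"gripper":1},{"slide":[-1.1,-2,0],"turn":-3,"gripper":1},{"slide":[-1.1,-2,0],"turn":-3,"gripper":1},{"slide":[-1.1,-2,0],"turn":-3,"gripper":1}]'
python3 -m handwheel '[{"slide":[-1.1,-2,0],"turn":-2.5,"gripper":1},{"slide":[-1.1,-2,0],"turn":0,"gripper":1},{"slide":[-1.1,-2,0],"turn":0,"gripper":1},{"slide":[-1.1,-2,0],"turn":0,"gripper":1},{"slide":[-1.1,-2,0],"turn":0,"gripper":1},{"slide":[0,0,0],"turn":0,"gripper":1},{"slide":[0,0,0],"turn":0,"gripper":1},{"slide":[0,0,0],"turn":0,"gripper":1}]'
```

```text
time: 17.45
eef_pos: [0.5897, 0.0685, 0.4043]
orientation: [-179.9, -0.1, 120.6]
wrist_force: [0.3, 0.0, -3.8]
width: 0.403
grasp_force: 40.3
time: 18.45
eef_pos: [0.5252, -0.1014, 0.4048]
orientation: [-179.9, -0.0, 96.5]
wrist_force: [-0.4, -0.5, -2.9]
width: 0.405
grasp_force: 40.3
time: 19.45
eef_pos: [0.4715, -0.1993, 0.4055]
orientation: [-180.0, -0.0, 94.2]
wrist_force: [0.5, 0.2, -2.8]
width: 0.407
grasp_force: 40.4
```

```bash
python3 -m handwheel '[{"slide":[0,0,-1],"turn":0,"gripper":1},{"slide":[0,0,-2],"turn":0,"gripper":1},{"slide":[0,0,-2],"turn":0,"gripper":1},{"slide":[0,0,-2],"turn":0,"gripper":1},{"slide":[0,0,-1.5],"turn":0,"gripper":1},{"slide":[0,0,-1],"turn":0,"gripper":1},{"slide":[0,0,0],"turn":0,"gripper":1},{"slide":[0,0,0],"turn":0,"gripper":1}]'
python3 - <<'E'
from h import *
a=[]
for n,(x,y,w,h) in(('side',(130,200,180,170)),('top',(380,240,180,170))):
    I,D=capture(n); a.append(cv2.resize(I[y:y+h,x:x+w,::-1],(400,378)))
cv2.imwrite('pics/s6.png',np.hstack(a))
E
```

```text
time: 20.45
eef_pos: [0.4717, -0.1999, 0.3114]
orientation: [179.9, 0.1, 94.2]
wrist_force: [0.2, 0.3, -2.4]
width: 0.406
grasp_force: 40.4
```

View pics/s6.png

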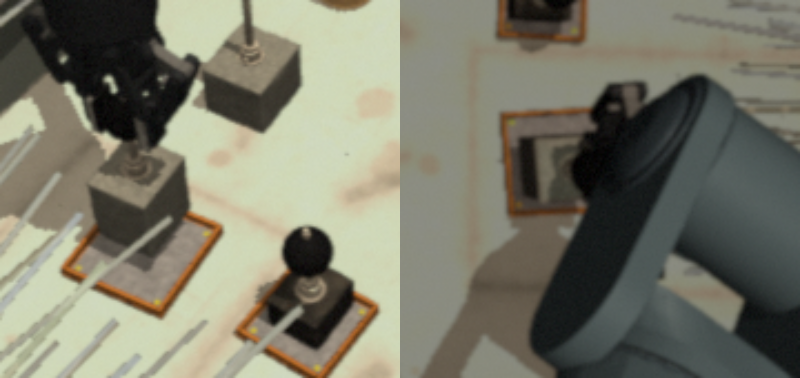

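The block is square over the medium tray and clear of the rod ends. Lowering.

```bash
python3 -m handwheel '[{"slide":[0,0,-0.7],"turn":0,"gripper":1},{"slide":[0,0,-0.7],"turn":0,"gripper":1},{"slide":[0,0,-0.6],"turn":0,"gripper":1},{"slide":[0,0,-0.3],"turn":0,"gripper":1},{"slide":[0,0,-0.2],"turn":0,"gripper":1},{"slide":[0,0,-0.1],"turn":0,"gripper":1},{"slide":[0,0,0],"turn":0,"gripper":1},{"slide":[0,0,0],"turn":0,"gripper":1}]'
```

```text
time: 21.55
eef_pos: [0.4716, -0.1999, 0.2854]
orientation: [180.0, 0.0, 94.2]
wrist_force: [-2.3, 0.5, 3.4]
width: 0.407
grasp_force: 40.9
```

```bash
python3 -m handwheel '[{"slide":[0,0,0],"turn":0,"gripper":0.1},{"slide":[0,0,0],"turn":0,"gripper":0},{"slide":[0,0,0],"turn":0,"gripper":-0.3},{"slide":[0,0,0],"turn":0,"gripper":-0.5},{"slide":[0,0,0],"turn":0,"gripper":-0.6},{"slide":[0,0,0],"turn":0,"gripper":-0.6},{"slide":[0,0,0],"turn":0,"gripper":-0.6},{"slide":[0,0,0],"turn":0,"gripper":-0.6}]'
python3 -m handwheel '[{"slide":[0,0,1],"turn":0,"gripper":-0.6},{"slide":[0,0,2.5],"turn":0,"gripper":-0.6},{"slide":[0,0,4],"turn":0,"gripper":-0.6},{"slide":[0,0,4],"turn":0,"gripper":-0.6},{"slide":[0,1,2],"turn":-4,"gripper":-1},{"slide":[-0.6,4,0],"turn":0,"gripper":-1},{"slide":[-0.6,4,0],"turn":0,"gripper":-1},{"slide":[-0.6,4,0],"turn":0,"gripper":-1}]'
python3 -m handwheel '[{"slide":[0,3,0],"turn":0,"gripper":-1},{"slide":[0,1.9,0],"turn":0,"gripper":-1},{"slide":[0,0,0],"turn":0,"gripper":-1},{"slide":[0,0,0],"turn":0,"gripper":-1},{"slide":[0,0,0],"turn":0,"gripper":-1},{"slide":[0,0,0],"turn":0,"gripper":-1},{"slide":[0,0,0],"turn":0,"gripper":-1},{"slide":[0,0,0],"turn":0,"gripper":-1}]'
python3 - <<'E'
from h import *
I,D=capture('side'); cv2.imwrite('pics/s7.png',cv2.resize(I[130:360,120:400,::-1],(730,600)))
E
```

```text
time: 22.55
eef_pos: [0.4714, -0.1997, 0.2847]
orientation: [180.0, 0.0, 94.2]
wrist_force: [0.4, 0.1, -0.6]
width: 0.799
grasp_force: 0.0
time: 23.55
eef_pos: [0.453, -0.0686, 0.4206]
orientation: [179.9, 0.0, 90.1]
wrist_force: [-0.0, 0.6, -0.7]
width: 1.005
grasp_force: 0.0
time: 24.55
eef_pos: [0.4535, -0.0209, 0.4197]
orientation: [-180.0, -0.0, 90.2]
wrist_force: [0.3, -0.9, 0.4]
width: 1.001
grasp_force: 0.0
```

View pics/s7.png

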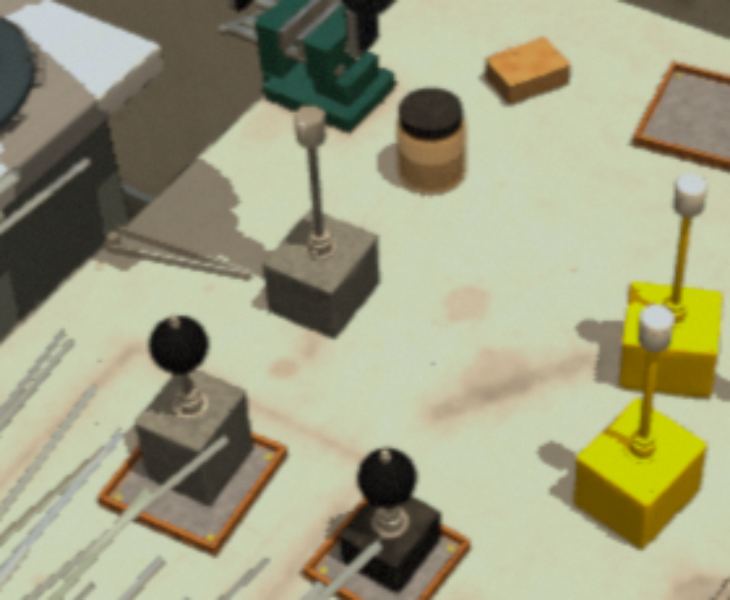

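The middle and short stands stand in their trays. The tall one (crop (320,200)) is next.

```bash
python3 -m handwheel '[{"slide":[0,0,-2],"turn":0,"gripper":-1},{"slide":[0,0,-2],"turn":0,"gripper":-1},{"slide":[0,0,-2],"turn":0,"gripper":-1},{"slide":[0,0,-2],"turn":0,"gripper":-1},{"slide":[0,0,-1.1],"turn":0,"gripper":-1},{"slide":[0,0,0],"turn":0,"gripper":-1},{"slide":[0,0,0],"turn":0,"gripper":-0.2},{"slide":[0,0,0],"turn":0,"gripper":0.2}]'
python3 -m handwheel '[{"slide":[0,0,0],"turn":0,"gripper":0.3},{"slide":[0,0,0],"turn":0,"gripper":0.4},{"slide":[0,0,0],"turn":0,"gripper":0.5},{"slide":[0,0,0],"turn":0,"gripper":0.7},{"slide":[0,0,0],"turn":0,"gripper":1},{"slide":[0,0,0],"turn":0,"gripper":1},{"slide":[0,0,0],"turn":0,"gripper":1},{"slide":[0,0,0],"turn":0,"gripper":1}]' 45
python3 -m handwheel '[{"slide":[0,0,0.3],"turn":0,"gripper":1},{"slide":[0,0,0.7],"turn":0,"gripper":1},{"slide":[0,0,1],"turn":0,"gripper":1},{"slide":[0,0,1],"turn":0,"gripper":1},{"slide":[0,0,0],"turn":0,"gripper":1},{"slide":[0,0,0],"turn":0,"gripper":1},{"slide":[0,0,0],"turn":0,"gripper":1},{"slide":[0,0,0],"turn":0,"gripper":1}]'
python3 - <<'E'
from h import *
I,D=capture('side'); cv2.imwrite('pics/s8.png',cv2.resize(I[110:290,150:370,::-1],(730,600)))
E
```

```text
time: 25.6
eef_pos: [0.4537, -0.0208, 0.3296]
orientation: [179.9, 0.0, 90.2]
wrist_force: [0.4, 0.0, 0.2]
width: 0.604
grasp_force: 0.0
time: 26.6
eef_pos: [0.4535, -0.0208, 0.3289]
orientation: [180.0, 0.0, 90.2]
wrist_force: [-1.2, 0.1, 4.4]
width: 0.222
grasp_force: 44.2
time: 27.6
eef_pos: [0.4534, -0.0207, 0.3583]
orientation: [-180.0, -0.0, 90.2]
wrist_force: [0.5, -0.2, -3.4]
width: 0.227
grasp_force: 44.1
```

View pics/s8.png

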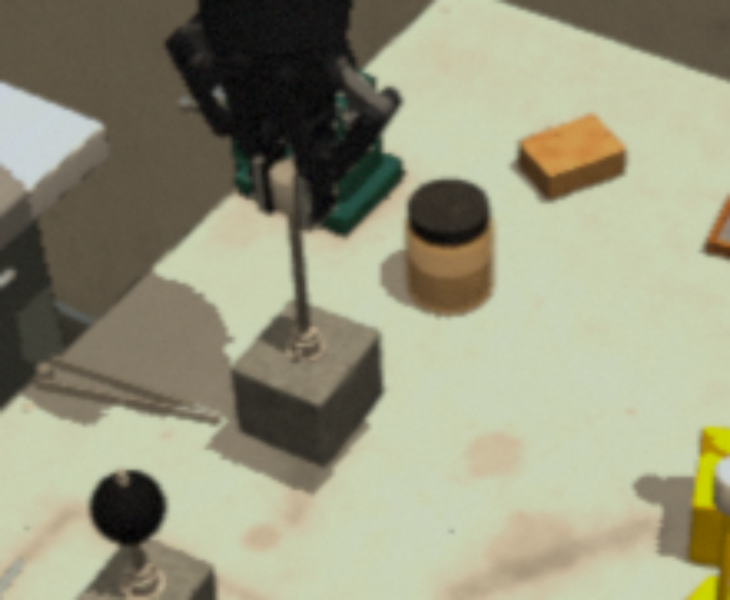

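The tall stand is held upright over (310,385) in the crop, and the jar and cork pad are untouched. On to the large tray.

```bash
python3 -m handwheel '[{"slide":[0,0,1],"turn":0,"gripper":1},{"slide":[0,0,2],"turn":0,"gripper":1},{"slide":[0,0,2],"turn":0,"gripper":1},{"slide":[0,0,1],"turn":0,"gripper":1},{"slide":[0.5,1,0],"turn":0,"gripper":1},{"slide":[1,2,0],"turn":0,"gripper":1},{"slide":[1,2,0],"turn":0,"gripper":1},{"slide":[1,2,0],"turn":0,"gripper":1}]'
python3 -m handwheel '[{"slide":[1.1,2.2,0],"turn":0.8,"gripper":1},{"slide":[1.1,2.2,0],"turn":0.8,"gripper":1},{"slide":[1.1,2.2,0],"turn":0.8,"gripper":1},{"slide":[1.1,2.2,0],"turn":0.8,"gripper":1},{"slide":[1.1,2.2,0],"turn":0.8,"gripper":1},{"slide":[1.1,2.2,0],"turn":0.8,"gripper":1},{"slide":[1.1,2.2,0],"turn":0.8,"gripper":1},{"slide":[1.1,2.2,0],"turn":0.8,"gripper":1}]'
python3 -m handwheel '[{"slide":[1.1,2.2,0],"turn":0,"gripper":1},{"slide":[1.1,2.2,0],"turn":0,"gripper":1},{"slide":[1.1,2.2,0],"turn":0,"gripper":1},{"slide":[0.7,1.5,0],"turn":0,"gripper":1},{"slide":[0.3,0.9,0],"turn":0,"gripper":1},{"slide":[0,0,0],"turn":0,"gripper":1},{"slide":[0,0,0],"turn":0,"gripper":1},{"slide":[0,0,0],"turn":0,"gripper":1}]'
python3 -m handwheel '[{"slide":[0,0,-1],"turn":0,"gripper":1},{"slide":[0,0,-1.5],"turn":0,"gripper":1},{"slide":[0,0,-1.5],"turn":0,"gripper":1},{"slide":[0,0,-1.5],"turn":0,"gripper":1},{"slide":[0,0,-1],"turn":0,"gripper":1},{"slide":[0,0,0],"turn":0,"gripper":1},{"slide":[0,0,0],"turn":0,"gripper":1},{"slide":[0,0,0],"turn":0,"gripper":1}]'
python3 - <<'E'
from h import *
a=[]
for n,(x,y,w,h) in(('side',(300,60,170,160)),('top',(140,160,170,160))):
    I,D=capture(n); a.append(cv2.resize(I[y:y+h,x:x+w,::-1],(400,376)))
cv2.imwrite('pics/s9.png',np.hstack(a))
E
```

```text
time: 28.65
eef_pos: [0.4886, 0.0506, 0.4175]
orientation: [-179.9, -0.0, 90.2]
wrist_force: [0.3, -0.4, -3.3]
width: 0.223
grasp_force: 44.3
time: 29.65
eef_pos: [0.5765, 0.2268, 0.417]
orientation: [-179.9, -0.0, 96.6]
wrist_force: [0.4, 0.0, -3.9]
width: 0.22
grasp_force: 44.3
time: 30.65
eef_pos: [0.6194, 0.3147, 0.4188]
orientation: [180.0, 0.0, 96.5]
wrist_force: [0.6, -0.6, -2.6]
width: 0.225
grasp_force: 44.3
time: 31.65
eef_pos: [0.6197, 0.3153, 0.3547]
orientation: [179.9, -0.0, 96.6]
wrist_force: [1.2, 0.1, -3.9]
width: 0.225
grasp_force: 44.3
```

View pics/s9.png

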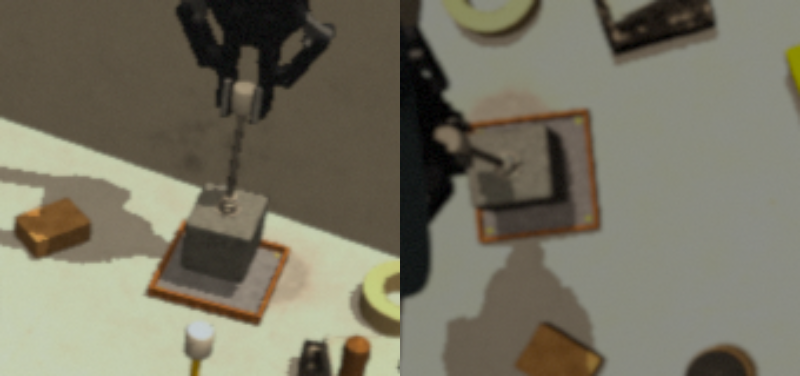

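The block sits over the large tray, aligned apart from parallax. Lowering.

```bash
python3 -m handwheel '[{"slide":[0,0,-0.6],"turn":0,"gripper":1},{"slide":[0,0,-0.6],"turn":0,"gripper":1},{"slide":[0,0,-0.5],"turn":0,"gripper":1},{"slide":[0,0,-0.3],"turn":0,"gripper":1},{"slide":[0,0,-0.2],"turn":0,"gripper":1},{"slide":[0,0,0],"turn":0,"gripper":1},{"slide":[0,0,0],"turn":0,"gripper":1},{"slide":[0,0,0],"turn":0,"gripper":1}]'
```

```text
time: 32.75
eef_pos: [0.6197, 0.3153, 0.333]
orientation: [179.9, -0.0, 96.6]
wrist_force: [-1.0, -1.0, 5.7]
width: 0.221
grasp_force: 45.7
```

Contact. Release, rise, back off and check everything.

```bash
python3 -m handwheel '[{"slide":[0,0,0],"turn":0,"gripper":0.5},{"slide":[0,0,0],"turn":0,"gripper":0.3},{"slide":[0,0,0],"turn":0,"gripper":0},{"slide":[0,0,0],"turn":0,"gripper":-0.4},{"slide":[0,0,0],"turn":0,"gripper":-0.7},{"slide":[0,0,0],"turn":0,"gripper":-0.7},{"slide":[0,0,0],"turn":0,"gripper":-0.7},{"slide":[0,0,0],"turn":0,"gripper":-0.7}]'
python3 -m handwheel '[{"slide":[0,0,1],"turn":0,"gripper":-0.7},{"slide":[0,0,2.5],"turn":0,"gripper":-0.7},{"slide":[0,0,4],"turn":0,"gripper":-0.7},{"slide":[0,0,4],"turn":0,"gripper":-0.7},{"slide":[-3,0,0],"turn":0,"gripper":-0.7},{"slide":[-4,0,0],"turn":0,"gripper":-0.7},{"slide":[-4,0,0],"turn":0,"gripper":-0.7},{"slide":[-4,0,0],"turn":0,"gripper":-0.7}]'
python3 -m handwheel '[{"slide":[-4,0,0],"turn":0,"gripper":-0.7},{"slide":[-3,0,0],"turn":0,"gripper":-0.7},{"slide":[0,0,0],"turn":0,"gripper":-0.7},{"slide":[0,0,0],"turn":0,"gripper":-0.7},{"slide":[0,0,0],"turn":0,"gripper":-0.7},{"slide":[0,0,0],"turn":0,"gripper":-0.7},{"slide":[0,0,0],"turn":0,"gripper":-0.7},{"slide":[0,0,0],"turn":0,"gripper":-0.7}]'
python3 - <<'E'
from h import *
a=[]
for n,(x,y,w,h) in(('side',(130,110,320,280)),('top',(150,170,350,306))):
    I,D=capture(n); a.append(cv2.resize(I[y:y+h,x:x+w,::-1],(400,350)))
    P=cloud(n,D)
    for nm,g,hb,hh in(('short',(.621,-.192),.038,(.068,.116)),('mid',(.4715,-.2),.07,(.113,.16)),('tall',(.62,.315),.059,(.167,.195))):
        near=np.hypot(P[...,0]-g[0],P[...,1]-g[1])<.06
        b=P[near&(abs(P[...,2]-hb)<.006)]; q=P[near&(P[...,2]>hh[0])&(P[...,2]<hh[1])]
        if len(b)>8 and len(q): print(n,nm,np.round(cv2.minAreaRect((b[:,:2]*1000).astype(np.float32))[0]),round(cv2.minAreaRect((b[:,:2]*1000).astype(np.float32))[2]),'z',np.median(b[:,2]).round(4),'head',((q.min(0)+q.max(0))/2).round(3))
cv2.imwrite('pics/s10.png',np.hstack(a))
E
```

```text
time: 33.75
eef_pos: [0.6194, 0.3153, 0.3317]
orientation: [180.0, 0.0, 96.6]
wrist_force: [-0.5, -0.6, -0.6]
width: 0.851
grasp_force: 0.0
time: 34.75
eef_pos: [0.4681, 0.3152, 0.4476]
orientation: [179.9, -0.0, 96.6]
wrist_force: [0.6, 0.6, -0.1]
width: 0.85
grasp_force: 0.0
time: 35.75
eef_pos: [0.3996, 0.3152, 0.4466]
orientation: [-180.0, 0.0, 96.6]
wrist_force: [0.2, 1.2, 0.7]
width: 0.847
grasp_force: 0.0
side short [ 623. -191.] 88 z 0.0376 head [ 0.629 -0.21   0.097]
side mid [ 472. -197.] 5 z 0.0695 head [ 0.475 -0.22   0.136]
side tall [621. 313.] 9 z 0.0583 head [0.622 0.311 0.18 ]
top short [ 621. -188.] 1 z 0.038 head [ 0.627 -0.208  0.1  ]
top mid [ 470. -196.] 4 z 0.0699 head [ 0.471 -0.218  0.136]
top tall [619. 314.] 9 z 0.0591 head [0.619 0.314 0.18 ]
```

View pics/s10.png

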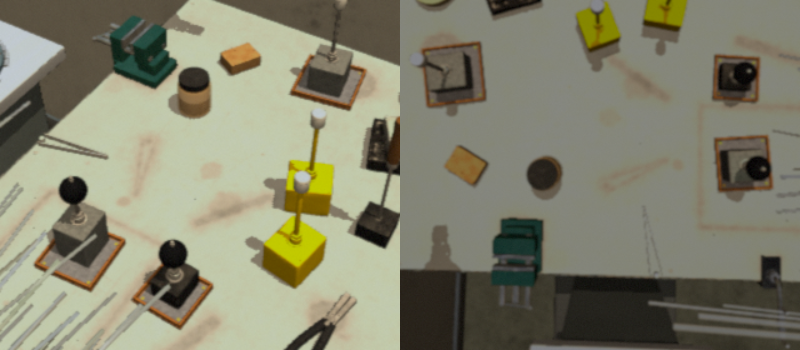

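All three block tops read the tray-floor heights (38, 70, 59 mm), the yaws match the trays, and the jar and cork pad look unmoved.

```bash
python3 -c "
from station import job_done; print(job_done())"
```

```text
the job is handed in; nothing more can be done
None
```

All three stands are upright and flat on the floors of their matching trays, the jar and cork pad look unmoved in the final pictures, and the job was handed in at about 36 s.

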